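Make up the stone setter's and the fitter's kits

ROBOT

A 7-joint arm with a two-finger parallel gripper is mounted at the origin on a cart in front of the work surface, level with it; the furniture and walls round the work are solid. World frame = base frame: x ahead of the robot, y to its left, z up, the work surface at z = 0. Lengths are in mm, angles in rad, forces in N, time in s.
With the tool pointing down it reaches from about 350 to 900 mm from the base axis. Payload 7.2 kg.
Tool frame: the origin (TCP) lies on the centre line of the jaws, within the pads' length; the fingertips stand ahead of it and the grasp point (between the pads) lies 5 mm behind it (bot.tip_reach is the z of the fingertips in the tool frame, in mm); z points along the fingers, y is the line along which they close (so a half turn about z gives the same grasp; the last joint's range is limited). The gripper opens to 85 mm and grips with 20 to 120 N. Pads are 22 mm wide; open, the fingers measure 114 mm over their backs; the gripper's body (76 mm by 85 mm) begins 54 mm behind the grasp point. The pads swing forward as they close: fully open they stand 13 mm farther back than shut.
Start: joints at [1.281, 0.411, -0.013, 1.596, 0.006, 1.134, -0.082], TCP at [137.479, -609.696, 216.297] pointing down, gripper open.
Joint ranges: [-2.95, 2.95], [-0.29, 1.99], [-1.47, 1.44], [0.14, 2.54], [-1.03, 4.17], [0.13, 1.85], [-2.86, 2.86]. Speed limits (rad/s): [2.39, 2.39, 3.01, 3.01, 3.14, 3.14, 3.14].

INTERFACE

Orientations are given as a 3x3 rotation matrix whose columns are the frame's x, y, z axes.
In Python, from station import bot, capture, camera_params gives the robot as it stands. The module is installed in compiled form; this text tells all that it offers.
- The arm moves only by the shell command python3 -m inch 'ROWS' [FORCE]. ROWS is JSON, a list of rows, each a list of 5 numbers: the shift along the tool's x, y, z in m, then the turn about the tool's z in degrees, then the opening, from -1 (shut) to 1 (fully open). A call has 1 to 8 rows; each row shifts and turns the commanded pose from where the row before left it, along the tool's axes as they then stand; what a row does not reach is not made up. A row lasts 1/8 s, in which the tool goes at most 62.5 mm and 10.7 degrees, less where a joint would pass 70% of its speed; a pose out of reach is approached as far as the arm can. A call with a gripper value outside its range is refused whole. The fingers move at their own pace and stop on an object; FORCE is the grip in N (left out, the last holds). Time passes only in rows, so rows that do not move let the fingers close. It gives the time, the measured TCP pose, the force, the opening and the grip force at its end, in the units of the state.
- bot.read_state(): the state, without advancing time (a new reading comes with each control period).
- capture(name): name is "scene" or "top"; returns (picture, depth): 480x640x3 uint8, blue, green, red; 480x640 float32, mm along the optical axis (not along the pixel's ray), 0 where there is no reading.
- camera_params(name): a dict with "camera_matrix" (3x3 intrinsics, pixels), "k1" (the pictures are not rectified: a ray, as slopes to the right and down, at radius r is drawn at 1 + k1 r^2 times it, then the intrinsics apply), "rvec" (rotation vector, rad) and "tvec" (3), from world to camera coordinates, as OpenCV has them. Camera axes: x right, y down, z forward; pixel columns grow to the right and rows downward; lengths in mm; the calibration is good to about 2 mm. A picture is of the moment at which its call begins. camera_params takes no time and is no camera call.
- bot.sign_off(): hands the job in; it is judged then, once.
The state is a dict: "t": time; "joint_positions": joint angles; "joint_vel": joint speeds; "tau": joint torques, N m; "position": TCP position; "tcp_rot": TCP orientation; "ft_force": force on the tool from outside, world axes, zero at the start; "moment": the same for the moment, N m; "width": finger opening in mm; "grip_force": force on a finger pad.
Only numpy, scipy, OpenCV 4.12 (cv2) and the standard library are available. Lean on these libraries where they do the work, as an engineer would, in place of code of your own. Each camera call takes 0.05 s, during which the arm holds its last target. There are 200 camera calls.

TASK

Make up two kits from the things standing on the bench. In the red tray: set the orange rubber ring flat on the large circle first, then stand the black tin of setting pitch centred on the ring, and stand the small pale cream graver handle upright on the small circle. In the blue tray: put the tin of brass screws on the large circle and stand the small black graver handle upright on the small circle. Leave the brown handle and the tin of red and green scraps where they are.

Things in the scene. Friction and masses are not known exactly. Their poses are not given: they have to be found in the camera images.
- red_tray: Shallow wooden kit tray with brass corners and a red floor. Fixed. 90 mm (x) by 190 mm (y), walls 4 mm thick, rim 16 mm and inner floor 12 mm above the bench. Origin: middle of the underside, x across, y lengthwise. White outlined circles on its floor: the large one (72 mm across) centred at y = -47.5 mm, the small one (40 mm across) at y = +47.5 mm.
- blue_tray: The same wooden tray with a blue floor. Fixed. 90 mm (x) by 190 mm (y), walls 4 mm thick, rim 16 mm and inner floor 12 mm above the bench. Origin: middle of the underside, x across, y lengthwise. White outlined circles on its floor: the large one (72 mm across) centred at y = +47.5 mm, the small one (40 mm across) at y = -47.5 mm.
- ring_stand: Loose orange rubber ring, a stand for the pitch tin: 52 mm outside, 32 mm inside diameter, 14 mm high. Origin: centre of the underside, z up.
- pitch_tin: Loose round black tin of setting pitch with a small light bead on top: 61 mm across, 26 mm high over all; its upright wall, to be gripped, is 16 mm high. Flat underside. Origin: centre of the underside, z up.
- screw_tin: Loose round grey tin of brass screws (yellow and grey bits, no red or green), 44 mm across, 17 mm high. Origin: centre of the underside, z up.
- pale_handle: Loose small turned graver handle of pale cream wood, 26 mm across, 35 mm high. Stands upright on its narrow foot, bulb up, and is gripped across the bulb. Origin: centre of the foot, z up.
- black_handle: Loose small turned graver handle, charcoal black, 29 mm across, 35 mm high. Stands upright on its narrow foot, bulb up, and is gripped across the bulb. Origin: centre of the foot, z up.
- brown_handle: Loose brown graver handle with a terracotta foot, 31 mm across, 49 mm high: not wanted, stays where it is. Origin: centre of the foot, z up.
- scrap_tin: Loose round grey tin of red and green scraps, 42 mm across, 11 mm high: not wanted, stays where it is. Origin: centre of the underside, z up.
Not all that is in view belongs to the job. Leave any purple look-alike of the screw_tin alone.

How it is judged:
By the outcome, as a careful person would: the job done as asked, in the order asked, and still so for the second after the job is handed in, with the robot touching nothing.
It also fails if it takes over 96 s, if anything falls off the work surface, if the arm or the gripper's body presses on something with over 40 N, if the wrist force passes 120 N, or if a joint passes its speed limit or range.

## Working session

There is one attempt and no reset: what is moved stays moved. The work goes in short steps, Python scripts to look and compute and a shell command to move; the robot and the scene stay as the last step left them, time stands still between calls to the robot, and variables do not carry over. Pictures are saved under pics/ and viewed, at most 14 in all, crops included, and the job is handed in when it is done.

```bash
mkdir -p pics
cat > h.py <<'E'
import numpy as np, cv2
from station import bot, capture, camera_params
def cam(n):
    p=camera_params(n); K=np.array(p["camera_matrix"],float); R=cv2.Rodrigues(np.array(p["rvec"],float))[0]; t=np.array(p["tvec"],float).ravel()
    return K,float(p["k1"]),R,t
def ray(n,u,v):
    K,k1,R,t=cam(n); d=np.array([k1,0,0,0,0],float)
    s=cv2.undistortPoints(np.array([[[u,v]]],float),K,d)[0,0]
    return -R.T@t, R.T@np.array([s[0],s[1],1.])
def on(n,u,v,z):
    o,d=ray(n,u,v); return o+d*(z-o[2])/d[2]
def pt(n,u,v,dep):
    o,d=ray(n,u,v); return o+d*dep
def pix(n,P):
    K,k1,R,t=cam(n); return cv2.projectPoints(np.array([P],float),cv2.Rodrigues(R)[0],t,K,np.array([k1,0,0,0,0.]))[0][0,0]
E
python3 - <<'E'
from h import *
for n in("scene","top"):
    p,d=capture(n); cv2.imwrite(f"pics/{n}0.png",p); np.save(f"{n}0.npy",d)
    K,k1,R,t=cam(n); print(n,K[0,0],k1,(-R.T@t).round(),R[2].round(2))
s=bot.read_state(); print(s["t"],s["position"],np.round(s["tcp_rot"],3),s["width"],bot.tip_reach)
E
```

```text
scene 500.9009408103761 -0.09526302355913031 [ -20. -441.  611.] [ 0.59  0.45 -0.67]
top 491.58880221818777 -0.09575001596207927 [350. -70. 933.] [ 0.15  0.02 -0.99]
0.1 [ 137.36171213 -609.20729888  215.54045758] [[ 0.975  0.22  -0.   ]
 [ 0.22  -0.975  0.001]
 [-0.    -0.002 -1.   ]] 85.41304095493733 14.0
```

View pics/scene0.png

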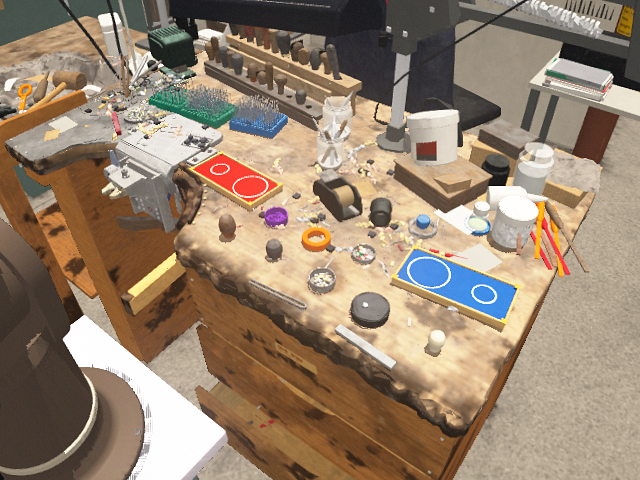

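View pics/top0.png

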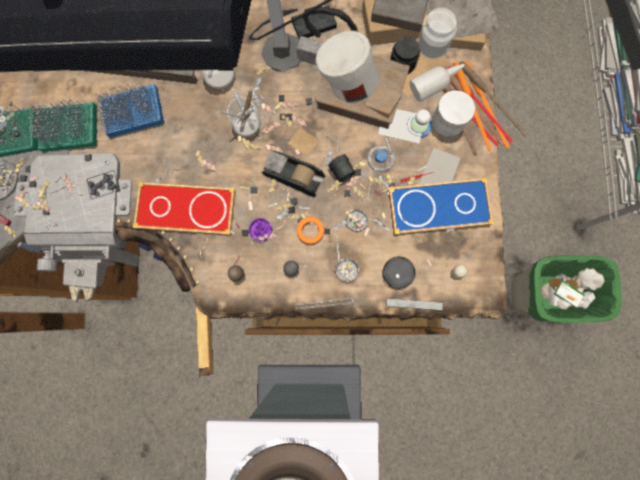

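Run:
```python
from h import *
p=cv2.imread("pics/scene0.png"); cv2.imwrite("pics/crop1.png",cv2.resize(p[200:360,200:400],None,fx=4,fy=3.75,interpolation=cv2.INTER_CUBIC)[:600,:800])
q=cv2.imread("pics/top0.png"); d=np.load("top0.npy")
hsv=cv2.cvtColor(q,cv2.COLOR_BGR2HSV)
def blobs(m,nm,z,amin=60,roi=(120,320,130,500)):
    mm=np.zeros_like(m); a,b,c,e=roi; mm[a:b,c:e]=m[a:b,c:e]
    cs,_=cv2.findContours(mm,cv2.RETR_EXTERNAL,cv2.CHAIN_APPROX_NONE)
    for c in cs:
        if cv2.contourArea(c)<amin: continue
        (u,v),r=cv2.minEnclosingCircle(c); P=on("top",u,v,z); E=on("top",u+r,v,z)
        x,y,w,h=cv2.boundingRect(c)
        print(nm,round(u,1),round(v,1),"r",round(r,1),"xy",P.round(1)[:2],"dia",round(2*np.linalg.norm(P-E),1),"bboxc",on("top",x+w/2-.5,y+h/2-.5,z).round(1)[:2],"depthz",pt("top",u,v,d[int(v),int(u)])[2].round(1), cv2.contourArea(c))
ir=lambda a,b:cv2.inRange(hsv,np.array(a),np.array(b))
blobs(ir((8,180,150),(16,255,255)),"orange",14,200)
blobs(ir((0,200,120),(6,255,255)),"red",12,2000)
blobs(ir((100,150,80),(120,255,255)),"blue",12,2000)
blobs(ir((0,0,0),(179,255,75)),"dark",20,80,(250,300,220,430))
blobs(ir((15,10,170),(35,110,255)),"pale",25,40,(255,290,440,480))
# white circles
for n,roi in(("red",(180,240,132,240)),("blue",(175,240,388,495))):
    blobs(ir((0,0,170),(179,110,255)),n+"circ",12,60,roi)
# tins: by depth
for u,v in((347,270),(357,220),(291,269),(236,272),(399,272),(459,271),(310,231)):
    print(u,v,pt("top",u,v,np.median(d[v-1:v+2,u-1:u+2])).round(1))
```

```text
orange 310.1 230.2 r 13.0 xy [507.2 -36.7] dia 49.4 bboxc [506.6 -37.4] depthz -0.2 470.5
pale 459.5 272.0 r 25.9 xy [ 425.7 -314.4] dia 97.4 bboxc [ 425.7 -314.4] depthz 28.3 1229.0
redcirc 159.9 206.1 r 10.6 xy [556.3 256.6] dia 42.4 bboxc [556.6 256.3] depthz 13.3 316.5
redcirc 207.3 209.2 r 19.2 xy [549.4 162.3] dia 75.0 bboxc [548.9 161.9] depthz 9.9 1060.5
redcirc 186.0 206.0 r 59.0 xy [556.2 204.6] dia 231.2 bboxc [555.2 204.5] depthz 10.6 677.5
bluecirc 405.0 220.0 r 25.5 xy [ 526.6 -217.5] dia 97.7 bboxc [ 526.6 -219.4] depthz 12.1 181.0
bluecirc 464.7 202.7 r 11.4 xy [ 560.1 -334. ] dia 44.3 bboxc [ 559.6 -334.5] depthz 15.1 361.5
bluecirc 441.0 202.0 r 59.5 xy [ 561.6 -288. ] dia 232.3 bboxc [ 551.8 -287.6] depthz 13.2 2943.0
347 270 [ 432.3 -106.3    3. ]
357 220 [ 528.  -126.3    6.4]
291 269 [431.5  -2.5  34.8]
236 272 [425.   96.6  47.7]
399 272 [ 426.6 -202.2   21.2]
459 271 [ 426.8 -311.4   32.9]
310 231 [508.4 -35.8  -2.5]
```

View pics/crop1.png

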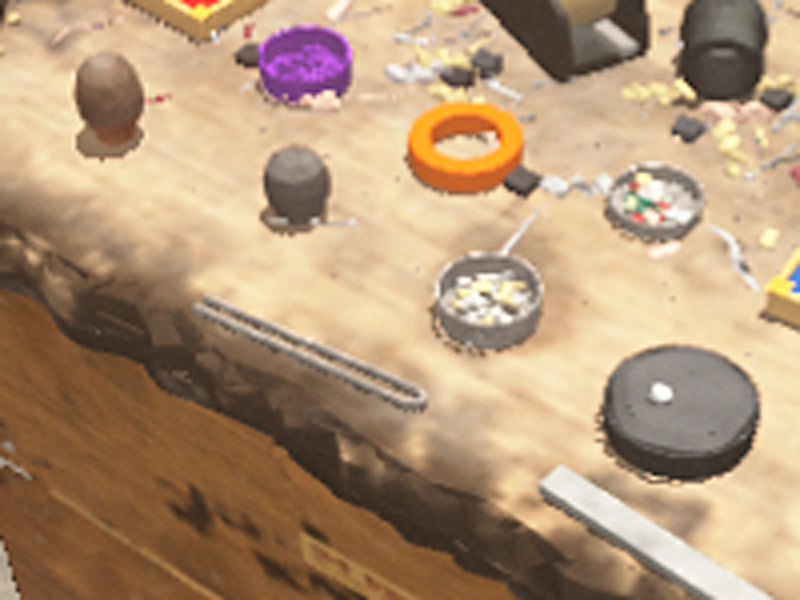

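The screw tin is the one at scene (322,280) / top (347,270), with yellow and grey bits. The tin at scene (364,253) / top (357,220) shows red and green, so it is the scrap tin. The purple one at scene (276,216) is the look-alike. The black handle is at scene (274,249) and the brown one at (227,227). The pitch tin is at scene (370,309). I'll refine the centres with the point cloud.

```bash
cat > meas.py <<'E'
from h import *
def cloud(n,d):
    K,k1,R,t=cam(n); v,u=np.mgrid[0:480,0:640]
    s=cv2.undistortPoints(np.stack([u,v],-1).reshape(-1,1,2).astype(float),K,np.array([k1,0,0,0,0.])).reshape(-1,2)
    P=(np.c_[s,np.ones(len(s))]*d.reshape(-1,1)-t)@R
    P[d.ravel()==0]=np.nan
    return P.reshape(480,640,3)
def loc(C,xy,r,z0,z1):
    m=(np.hypot(C[...,0]-xy[0],C[...,1]-xy[1])<r)&(C[...,2]>z0)&(C[...,2]<z1); Q=C[m]
    if len(Q)<5: return None
    (a,b),R=cv2.minEnclosingCircle(Q[:,:2].astype(np.float32))
    lo,hi=np.percentile(Q[:,:2],[2,98],axis=0)
    return dict(n=len(Q),mean=Q[:,:2].mean(0).round(1),mid=((lo+hi)/2).round(1),ext=(hi-lo).round(1),enc=(round(a,1),round(b,1),round(R,1)),z95=np.percentile(Q[:,2],95).round(1))
E
python3 - <<'E'
from meas import *
for n in("top","scene"):
    C=cloud(n,np.load(n+"0.npy"))
    print(n,"bench z",np.nanmedian(C[...,2][(abs(C[...,0]-470)<60)&(abs(C[...,1]+40)<120)]).round(1))
    for nm,xy,r,z0,z1 in(("ring",(507,-37),38,8,20),("pitch",(427,-202),42,10,32),("screw",(432,-106),34,10,24),("pale",(426,-312),24,14,42),("black",(431,-2),26,14,42)):
        print(nm,loc(C,xy,r,z0,z1))
q=cv2.imread("pics/top0.png");hsv=cv2.cvtColor(q,cv2.COLOR_BGR2HSV)
# blue floor: contour as min-area rectangle; same for red
for nm,lo,hi,ro in(("blue",(100,130,60),(125,255,255),(165,250,380,500)),("red",(0,170,100),(8,255,255),(170,250,125,245))):
    m=cv2.inRange(hsv,np.array(lo),np.array(hi)); mm=m*0; a,b,c,e=ro; mm[a:b,c:e]=m[a:b,c:e]
    mm=cv2.morphologyEx(mm,cv2.MORPH_OPEN,np.ones((3,3)))
    cs,_=cv2.findContours(mm,cv2.RETR_EXTERNAL,cv2.CHAIN_APPROX_NONE); c=max(cs,key=cv2.contourArea)
    W=np.array([on("top",*p[0],12)[:2] for p in c],np.float32); print(nm,cv2.minAreaRect(W))
    # holes (circles) inside
    cs,h=cv2.findContours(mm,cv2.RETR_CCOMP,cv2.CHAIN_APPROX_NONE)
    for k,hh in zip(cs,h[0]):
        if hh[3]>=0 and cv2.contourArea(k)>100:
            (x,y),ax,_=cv2.fitEllipse(np.array([on("top",*p[0],12)[:2] for p in k],np.float32)); print(" circle",round(x,1),round(y,1),np.round(ax,1))
E
```

```text
top bench z -0.6
ring {'n': 371, 'mean': array([508.4, -35.7]), 'mid': array([508.5, -35.5]), 'ext': array([50.1, 47.5]), 'enc': (513.0, -34.9, 31.2), 'z95': np.float64(15.5)}
pitch {'n': 796, 'mean': array([ 426.8, -202.3]), 'mid': array([ 427.1, -202.5]), 'ext': array([52.8, 55.1]), 'enc': (428.0, -202.7, 30.9), 'z95': np.float64(21.9)}
screw {'n': 122, 'mean': array([ 433.4, -105.6]), 'mid': array([ 432.1, -104.9]), 'ext': array([43.2, 42.9]), 'enc': (432.0, -105.2, 22.3), 'z95': np.float64(17.8)}
pale {'n': 155, 'mean': array([ 428. , -313.2]), 'mid': array([ 428.5, -314.1]), 'ext': array([23.6, 22.3]), 'enc': (428.4, -315.0, 13.1), 'z95': np.float64(34.9)}
black {'n': 197, 'mean': array([433.4,  -0.8]), 'mid': array([4.342e+02, 1.000e-01]), 'ext': array([26.1, 26.2]), 'enc': (434.2, -0.2, 14.7), 'z95': np.float64(34.5)}
scene bench z 0.7
ring {'n': 378, 'mean': array([505.5, -37.4]), 'mid': array([507.6, -37. ]), 'ext': array([50.3, 48.3]), 'enc': (513.6, -38.5, 33.2), 'z95': np.float64(15.7)}
pitch {'n': 1011, 'mean': array([ 421.2, -204.5]), 'mid': array([ 423.6, -203. ]), 'ext': array([54.4, 54. ]), 'enc': (424.9, -202.5, 31.4), 'z95': np.float64(21.9)}
screw {'n': 284, 'mean': array([ 431.7, -105.6]), 'mid': array([ 431.5, -105.7]), 'ext': array([42.8, 42.1]), 'enc': (432.2, -106.0, 23.8), 'z95': np.float64(17.7)}
pale {'n': 245, 'mean': array([ 421.4, -316.2]), 'mid': array([ 424. , -315.7]), 'ext': array([18.7, 20.8]), 'enc': (424.7, -314.7, 12.4), 'z95': np.float64(34.8)}
black {'n': 241, 'mean': array([429.4,  -4.8]), 'mid': array([431.8,  -2.7]), 'ext': array([23.7, 23.1]), 'enc': (432.3, -2.4, 14.3), 'z95': np.float64(35.6)}
blue ((558.860595703125, -316.6989440917969), (77.6436538696289, 118.62022399902344), 5.880604267120361)
 circle 559.8 -334.2 [46.6 46.8]
red ((555.7420654296875, 239.08694458007812), (121.04119873046875, 79.95878601074219), 85.7520980834961)
 circle 556.4 256.8 [46.6 47.3]
```

```bash
cat > go.py <<'E'
import sys
from h import *
s=bot.read_state(); R=np.array(s["tcp_rot"]); p=np.array(s["position"])
T=np.array([float(a) for a in sys.argv[1:4]]); d=R.T@(T-p)
yaw=np.degrees(np.arctan2(R[1,1],R[0,1]))
print("t",round(s["t"],2),"pos",p.round(1),"w",round(s["width"],1),"grip",round(s["grip_force"],1),"F",np.round(s["ft_force"],1),"tip",bot.tip_reach,"yawY",yaw.round(1),"q",np.round(s["joint_positions"],2))
print("tool delta m",(d/1000).round(4),"len",np.linalg.norm(d).round(1))
E
python3 go.py 507.5 -36.7 120
python3 - <<'E'
from meas import *
C=cloud("top",np.load("top0.npy"))
for nm,c,r in(("redS",(556.4,256.8),90),("redL",(549.2,162.1),90),("blueS",(559.8,-334.3),90),("blueL",(550,-239.8),90),("ring",(507,-37),70)):
    m=(np.hypot(C[...,0]-c[0],C[...,1]-c[1])<r)&(C[...,2]>25); Q=C[m]; i=np.argmax(Q[:,2]) if len(Q) else None
    print(nm,len(Q),Q[i].round() if len(Q) else "", Q[:,:2].min(0).round() if len(Q) else "",Q[:,:2].max(0).round() if len(Q) else "")
q=cv2.imread("pics/top0.png");hsv=cv2.cvtColor(q,cv2.COLOR_BGR2HSV)
m=cv2.inRange(hsv,np.array((0,0,170)),np.array((179,130,255)));mm=m*0;mm[182:236,396:437]=m[182:236,396:437]
cs,_=cv2.findContours(mm,cv2.RETR_LIST,cv2.CHAIN_APPROX_NONE)
for c in cs:
    if cv2.contourArea(c)>300: print("blueL",cv2.fitEllipse(np.array([on("top",*p[0],12)[:2] for p in c],np.float32)))
E
```

```text
t 0.1 pos [ 137.4 -609.2  215.5] w 85.4 grip 0.0 F [-0.1 -0.4 -0.2] tip 14.0 yawY -77.3 q [ 1.28  0.41 -0.01  1.6   0.01  1.13 -0.08]
tool delta m [ 0.4871 -0.4769  0.0962] len 688.4
redS 0   
redL 0   
blueS 7 [ 647. -349.   45.] [ 646. -352.] [ 649. -347.]
blueL 0   
ring 27 [575. -36.  47.] [443. -46.] [577.  -2.]
blueL ((550.2794799804688, -239.18968200683594), (62.903472900390625, 63.799442291259766), 35.441444396972656)
blueL ((551.7154541015625, -239.89845275878906), (86.25994873046875, 102.36290740966797), 71.30634307861328)
```

```bash
python3 -m inch '[[0.03,-0.03,0,0,1],[0.03,-0.03,0,0,1],[0.03,-0.03,0,0,1],[0.03,-0.03,0,0,1],[0.03,-0.03,0,0,1],[0.03,-0.03,0,0,1],[0.03,-0.03,0,0,1],[0.03,-0.03,0,0,1]]' 25; python3 -m inch '[[0.03,-0.03,0,0,0.5],[0.03,-0.03,0,0,0.5],[0.03,-0.03,0,0,0.5],[0.03,-0.03,0,0,0.5],[0.03,-0.03,0,0,0.5],[0.03,-0.03,0,0,0.5],[0.03,-0.03,0,0,0.5],[0,0,0,0,0.5]]'; python3 go.py 507.5 -36.7 120
```

```text
t: 1.1
position: [319.2, -321.4, 216.1]
tcp_rot: [[0.975, 0.22, -0.0], [0.22, -0.975, 0.0], [-0.0, -0.0, -1.0]]
ft_force: [0.4, 0.4, -0.3]
width: 85.8
grip_force: 0.0
t: 2.1
position: [478.5, -68.4, 216.1]
tcp_rot: [[0.974, 0.225, 0.0], [0.225, -0.974, 0.002], [0.001, -0.002, -1.0]]
ft_force: [0.3, -1.1, -0.7]
width: 63.9
grip_force: 0.0
t 2.1 pos [478.5 -68.4 216.1] w 63.9 grip 0.0 F [ 0.3 -1.1 -0.7] tip 14.0 yawY -77.0 q [ 0.44  0.2  -0.46  1.91  0.1   1.05 -1.4 ]
tool delta m [ 0.0353 -0.0242  0.0961] len 105.2
```

```bash
python3 -m inch '[[0.0175,-0.012,0.028,0,0.6],[0.0175,-0.012,0.028,0,0.6],[0,0,0.04,0,0.6],[0,0,0.04,0,0.6],[0,0,0.02,0,0.6],[0,0,0,0,0.6]]'; python3 go.py 507.5 -36.7 20
python3 - <<'E'
from h import *
p,d=capture("scene"); q=pix("scene",[507.5,-36.7,40]); print(q)
u,v=q.astype(int); cv2.imwrite("pics/s1.png",cv2.resize(p[v-80:v+70,u-100:u+100],None,fx=4,fy=4)); np.save("s1.npy",d)
E
```

```text
t: 2.85
position: [504.6, -41.5, 58.8]
tcp_rot: [[0.976, 0.219, -0.004], [0.219, -0.976, -0.0], [-0.004, -0.001, -1.0]]
ft_force: [-0.0, 0.3, -0.8]
width: 68.2
grip_force: 0.0
t 2.85 pos [504.6 -41.5  58.8] w 68.2 grip 0.0 F [-0.   0.3 -0.8] tip 14.0 yawY -77.3 q [ 0.32  0.45 -0.42  2.01  0.27  0.74 -1.61]
tool delta m [ 0.0041 -0.004   0.0388] len 39.2
[316.43800348 224.61175272]
```

View pics/s1.png

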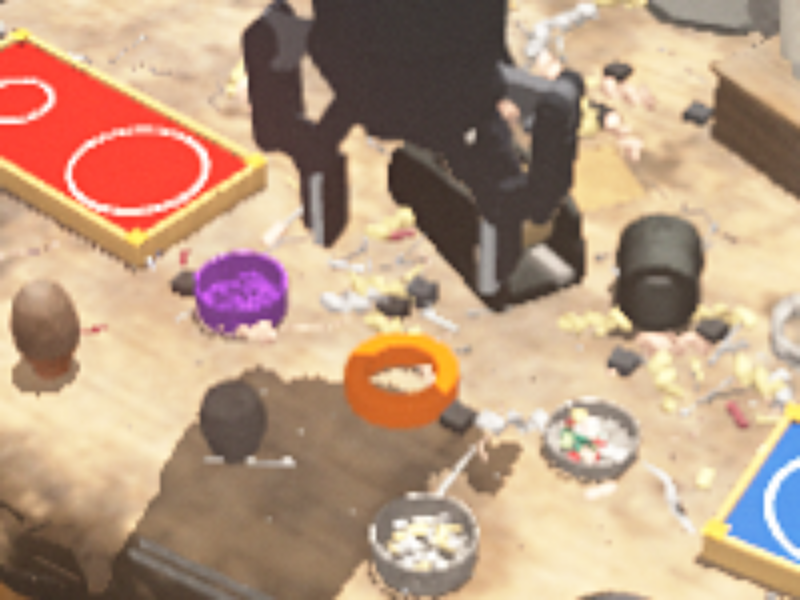

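The picture shows the open fingers above the ring, with the tips at scene (297,205) and (341,220.5), and nothing is touched. Next I'll work out the tip height from these pixels.

Run:
```python
from meas import *
d=np.load("s1.npy")
for u,v in((297,204),(298,202),(341,219),(341,217)): print(pt("scene",u,v,d[v,u]).round(1))
for z in(45,50,55,60): print(z,pix("scene",[504.6,-41.5,z]).round(1))
C=cloud("scene",d); m=(np.hypot(C[...,0]-504.6,C[...,1]+41.5)<60)&(C[...,2]>25); print(np.percentile(C[m][:,2],[0,1,3,5,10]).round(1))
```

```text
[487.5 -11.1  86.5]
[490.  -11.4  89.3]
[571.  -45.4  14.4]
[571.7 -44.8  18.4]
45 [317.6 224.4]
50 [317.6 222.2]
55 [317.6 220. ]
60 [317.6 217.7]
[ 80.1  95.2 115.1 132.5 154.4]
```

Run:
```python
from meas import *
d=np.load("s1.npy")
for z in(50,60,70,80): print(z,pix("scene",[497,-8,z]).round(1),pix("scene",[512,-74.7,z]).round(1))
print(pix("scene",[507.5,-36.7,14]))
for v in range(180,226,3): print(v,d[v,290:304:2].round(),d[v,334:350:2].round())
```

```text
50 [299.7 217. ] [335.7 227.5]
60 [299.5 212.6] [335.9 223. ]
70 [299.4 208.1] [336.  218.5]
80 [299.2 203.5] [336.1 213.9]
[316.52556261 235.66644472]
180 [ 823.  814.  811.  808.  807.  829. 1044.] [ 794.  790.  788.  789.  795.    0.  958. 1044.]
183 [817. 817. 817. 815. 825. 833. 834.] [776. 782. 783. 788. 801. 798. 955. 768.]
186 [1028.  824.  821.  825.  827.  830.  845.] [779. 780. 784. 802. 802. 803. 803. 772.]
189 [1015.  834.  827.  825.  829.  837.  845.] [788. 785. 785. 789. 798. 797. 797. 778.]
192 [1014.  839.  829.  829.  832.  837.  848.] [793. 788. 787. 787. 789. 790. 790. 780.]
195 [1004.  841.  832.  832.  835.  842.  854.] [921. 791. 790. 791. 787. 795. 791. 783.]
198 [999. 847. 837. 836. 838. 848. 856.] [924. 804. 797. 792. 794. 794. 795. 787.]
201 [989. 990. 844. 840. 841. 851. 987.] [928. 802. 799. 807. 805. 800. 813. 935.]
204 [982. 980. 982. 845. 846. 982. 985.] [932. 806. 804. 810. 807. 805. 818. 941.]
207 [976. 977. 978. 979. 977. 975. 975.] [939. 812. 810. 813. 813. 809. 824. 949.]
210 [971. 972. 968. 969. 971. 967. 963.] [943. 814. 812. 817. 816. 817. 949. 947.]
213 [963. 964. 962. 961. 963. 962. 963.] [950. 818. 819. 821. 821. 941. 940. 943.]
216 [958. 957. 958. 954. 956. 956. 946.] [953. 823. 821. 926. 922. 936. 935. 941.]
219 [951. 947. 950. 945. 942. 940. 945.] [950. 949. 937. 930. 930. 938. 940. 951.]
222 [942. 940. 942. 942. 948. 939. 942.] [938. 945. 943. 943. 942. 942. 942. 942.]
225 [934. 932. 934. 932. 933. 937. 940.] [935. 938. 939. 937. 938. 936. 936. 937.]
```

```bash
python3 go.py 507.5 -36.7 20
python3 - <<'E'
from meas import *
p,d=capture("scene"); cv2.imwrite("pics/s2.png",p)
for u,v in((295,202),(297,204),(297,207),(298,210),(338,216),(338,219),(338,222)): print(u,v,pt("scene",u,v,d[v,u]).round(1))
E
python3 go.py 507.5 -36.7 20
```

```text
t 2.9 pos [505.7 -41.3  60. ] w 68.5 grip 0.0 F [ 0.1  0.7 -0.5] tip 14.0 yawY -77.3 q [ 0.32  0.45 -0.42  2.01  0.27  0.74 -1.61]
tool delta m [ 0.0029 -0.0041  0.04  ] len 40.3
295 202 [486.3  -7.8  89.9]
297 204 [486.7 -11.7  87.3]
297 207 [5.636e+02 5.370e+01 1.000e-01]
298 210 [556.6  45.5   1.1]
338 216 [574.9 -35.9  14.3]
338 219 [576.2 -35.1   5.7]
338 222 [576.6 -35.1  -1.9]
t 2.95 pos [506.4 -41.2  60.8] w 68.0 grip 0.0 F [ 0.2 -0.8  0. ] tip 14.0 yawY -77.3 q [ 0.32  0.45 -0.42  2.01  0.27  0.74 -1.61]
tool delta m [ 0.002  -0.0042  0.0408] len 41.0
```

```bash
python3 -m inch '[[0.002,-0.004,0.015,0,0.6],[0,0,0.015,0,0.6],[0,0,0,0,0.6],[0,0,0,0,0.6]]'
python3 - <<'E'
from meas import *
p,d=capture("scene"); C=cloud("scene",d)
q=pix("scene",[507.5,-36.7,30]); u,v=q.astype(int); print(u,v); cv2.imwrite("pics/s3.png",cv2.resize(p[v-70:v+50,u-80:u+80],None,fx=5,fy=5)); np.save("s3.npy",d)
E
python3 go.py 507.5 -36.7 20
```

```text
t: 3.45
position: [507.3, -36.2, 30.2]
tcp_rot: [[0.975, 0.22, -0.0], [0.22, -0.975, 0.0], [-0.0, -0.0, -1.0]]
ft_force: [0.2, 0.4, -1.0]
width: 68.2
grip_force: 0.0
316 228
t 3.5 pos [507.6 -36.2  30.4] w 68.4 grip 0.0 F [-0.5 -0.4 -0.9] tip 14.0 yawY -77.3 q [ 0.29  0.5  -0.4   2.02  0.3   0.67 -1.65]
tool delta m [-0.0002  0.0005  0.0104] len 10.4
```

View pics/s3.png

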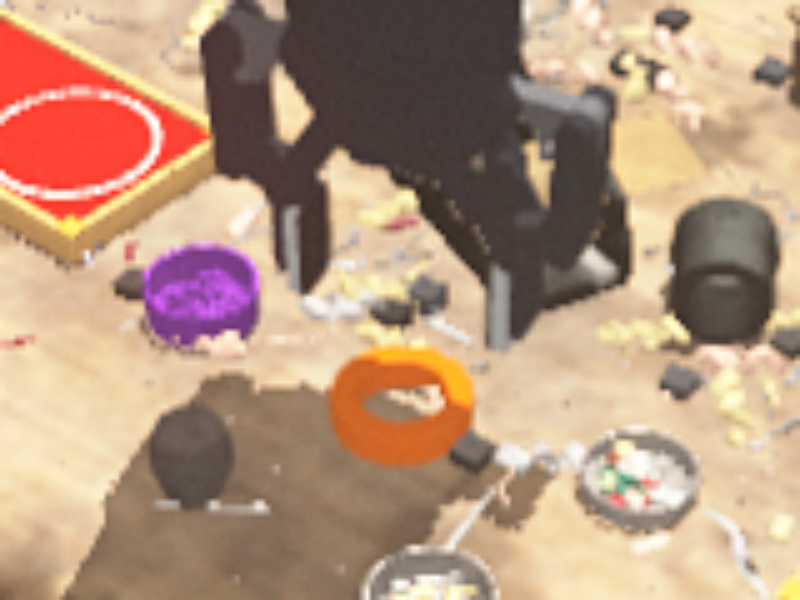

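The fingers straddle the ring, with the tips at scene (296,217) and (336,228) and still well clear of the bench. The tips look higher than tip_reach suggests, so I'll lower in small steps and watch the force.

```bash
python3 -m inch '[[0,0,0.008,0,0.6],[0,0,0.004,0,0.6],[0,0,0,0,0.6],[0,0,0,0,0.6]]'
python3 - <<'E'
from meas import *
p,d=capture("scene")
q=pix("scene",[507.5,-36.7,30]); u,v=q.astype(int); cv2.imwrite("pics/s4.png",cv2.resize(p[v-50:v+40,u-60:u+60],None,fx=6,fy=6)); np.save("s4.npy",d)
t,dt=capture("top"); cv2.imwrite("pics/t4.png",t)
# near corners and tip bottoms for hypothetical tip heights, in crop pixels
s=bot.read_state(); R=np.array(s["tcp_rot"]); P=np.array(s["position"])
for h in(0,10,20,30,40):
    print(h,[((pix("scene",[*(P+R@np.array([-11,sg*36,0]))[:2],h])-[u-60,v-50])*6).round() for sg in(-1,1)])
E
```

```text
t: 4.0
position: [507.4, -36.3, 18.3]
tcp_rot: [[0.975, 0.22, 0.0], [0.22, -0.975, 0.0], [0.0, 0.0, -1.0]]
ft_force: [0.8, 0.6, -0.5]
width: 68.4
grip_force: 0.0
0 [array([239., 370.]), array([458., 437.])]
10 [array([237., 345.]), array([459., 412.])]
20 [array([236., 320.]), array([459., 387.])]
30 [array([235., 295.]), array([460., 362.])]
40 [array([234., 269.]), array([460., 336.])]
```

View pics/s4.png

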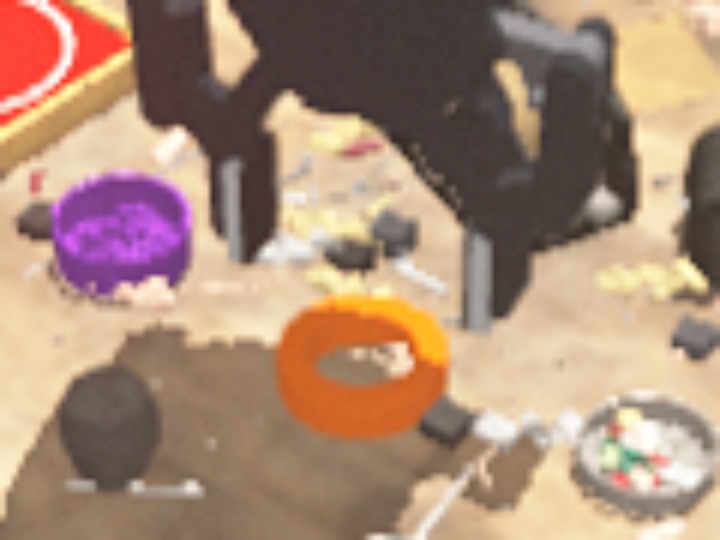

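Run:
```python
from meas import *
d=np.load("s4.npy"); C=cloud("scene",d)
s=bot.read_state(); R=np.array(s["tcp_rot"]); P=np.array(s["position"]); print(P)
L=(C-P)@R   # tool frame
for sg in(-1,1):
    m=(abs(L[...,0])<14)&(L[...,1]*sg>30)&(L[...,1]*sg<60)&(C[...,2]>8); Q=L[m]; Q=Q[np.argsort(-Q[:,2])]; print(len(Q),Q[:8].round(1).tolist())
u0,v0=[int(a) for a in pix("scene",[507.5,-36.7,30])]
for cu,cv in((240,250),(238,240),(475,320),(480,310)):
    u=round(u0-60+cu/6);v=round(v0-50+cv/6); print(u,v,C[v,u].round(1),L[v,u].round(1))
```

```text
[507.48254824 -36.28931903  18.39688884]
665 [[8.2, -33.6, -21.1], [-5.7, -32.7, -22.8], [-1.8, -32.6, -24.4], [-8.9, -35.0, -24.5], [1.2, -32.1, -24.6], [-8.1, -39.3, -24.7], [6.6, -32.7, -24.9], [-8.6, -33.1, -24.9]]
1955 [[0.8, 53.1, 10.3], [-10.8, 52.2, 10.3], [-5.5, 46.2, 9.9], [-4.0, 43.7, 9.7], [-0.9, 57.5, 9.5], [-10.7, 48.3, 9.4], [-6.0, 59.6, 9.1], [-3.5, 54.8, 8.4]]
296 220 [492.1  -3.4  44.2] [ -7.8 -35.5 -25.8]
296 218 [489.   -6.2  52.2] [-11.4 -33.4 -33.8]
335 231 [506.  -77.5  47.7] [-10.5  39.9 -29.3]
336 230 [508.  -78.1  48.9] [ -8.7  40.9 -30.5]
```

```bash
python3 -m inch '[[0,0,0.003,0,0.6],[0,0,0.003,0,0.6],[0,0,0,0,0.6]]';  python3 - <<'E'
from meas import *
p,d=capture("scene"); C=cloud("scene",d)
s=bot.read_state(); R=np.array(s["tcp_rot"]); P=np.array(s["position"]); print(P,s["ft_force"])
L=(C-P)@R
m=(abs(L[...,0])<14)&(L[...,1]>-60)&(L[...,1]<-28)&(C[...,2]>8)&(C[...,2]<80); Q=C[m]; Q=Q[np.argsort(Q[:,2])]; print(len(Q),Q[:8].round(1).tolist())
E
```

```text
t: 4.47
position: [507.2, -36.3, 12.0]
tcp_rot: [[0.975, 0.22, -0.001], [0.22, -0.975, -0.0], [-0.001, -0.0, -1.0]]
ft_force: [-0.6, -1.0, 0.9]
width: 68.3
grip_force: 0.0
[507.26781444 -36.24242728  12.09808166] [0.56975395 0.39888018 0.62152275]
222 [[506.9, -2.5, 33.7], [500.1, -3.4, 34.1], [494.1, -5.9, 34.8], [511.1, -1.5, 35.0], [492.8, -4.7, 35.1], [502.2, -4.0, 35.3], [506.3, -3.0, 36.7], [494.0, -6.1, 37.3]]
```

```bash
cat > tip.py <<'E'
from meas import *
def tips():
    p,d=capture("scene"); C=cloud("scene",d)
    s=bot.read_state(); R=np.array(s["tcp_rot"]); P=np.array(s["position"]); L=(C-P)@R; h=s["width"]/2
    print("P",P.round(1),"F",np.round(s["ft_force"],1),"w",round(s["width"],1),"g",round(s["grip_force"],1))
    for sg in(-1,1):
        m=(abs(L[...,0])<14)&(L[...,1]*sg<h+18)&(L[...,1]*sg>h-5)&(C[...,2]>4)&(C[...,2]<P[2]+70); z=np.sort(C[m][:,2]); print(sg,len(z),z[:6].round(1) if len(z) else "")
    return p,d
if __name__=="__main__": tips()
E
python3 -m inch '[[0,0,0.004,0,0.6],[0,0,0.004,0,0.6],[0,0,0.004,0,0.6],[0,0,0,0,0.6]]'; python3 tip.py
```

```text
t: 5.03
position: [507.1, -36.2, -0.1]
tcp_rot: [[0.975, 0.22, -0.001], [0.22, -0.975, 0.0], [-0.001, -0.0, -1.0]]
ft_force: [0.0, -1.1, -0.1]
width: 68.4
grip_force: 0.0
P [507.2 -36.2   0. ] F [ 0.3 -0.1  0.3] w 68.7 g 0.0
-1 228 [22.2 22.6 23.4 24.2 24.4 24.7]
1 232 [4.  4.2 4.4 4.5 4.5 4.5]
```

```bash
python3 -m inch '[[0,0,0.005,0,0.6],[0,0,0.004,0,0.6],[0,0,0.004,0,0.6],[0,0,0,0,0.6],[0,0,0,0,0.6]]'; python3 tip.py; python3 -m inch '[[0,0,0,0,0.0],[0,0,0,0,0.0],[0,0,0,0,0],[0,0,0,0,0],[0,0,0,0,0],[0,0,0,0,0]]' 25
```

```text
t: 5.7
position: [507.4, -36.2, -12.7]
tcp_rot: [[0.975, 0.22, -0.0], [0.22, -0.975, -0.0], [-0.0, 0.0, -1.0]]
ft_force: [0.7, 1.0, 0.8]
width: 68.5
grip_force: 0.0
P [507.5 -36.3 -12.6] F [-0.1  0.5 -0.4] w 68.7 g 0.0
-1 211 [ 9.9 11.3 11.8 12.  12.2 12.6]
1 220 [4.2 4.4 4.4 4.6 4.6 4.8]
t: 6.5
position: [507.6, -36.2, -12.2]
tcp_rot: [[0.975, 0.22, 0.001], [0.22, -0.975, -0.0], [0.0, 0.0, -1.0]]
ft_force: [-2.0, 1.1, 5.5]
width: 50.1
grip_force: 25.1
```

```bash
python3 -m inch '[[0,0,-0.005,0,0],[0,0,-0.02,0,0],[0,0,-0.02,0,0],[0,0,-0.02,0,0],[0,0,0,0,0]]'; python3 go.py 549.2 162.1 50
```

```text
t: 7.12
position: [508.5, -36.4, 53.7]
tcp_rot: [[0.976, 0.22, 0.003], [0.22, -0.976, -0.0], [0.003, 0.001, -1.0]]
ft_force: [0.3, -0.6, -0.6]
width: 50.4
grip_force: 26.2
t 7.12 pos [508.5 -36.4  53.7] w 50.4 grip 26.2 F [ 0.3 -0.6 -0.6] tip 14.0 yawY -77.3 q [ 0.31  0.46 -0.42  2.01  0.28  0.72 -1.63]
tool delta m [ 0.0833 -0.1847  0.0037] len 202.7
```

```bash
python3 -m inch '[[0.014,-0.031,0,0,0],[0.014,-0.031,0,0,0],[0.014,-0.031,0,0,0],[0.014,-0.031,0,0,0],[0.014,-0.031,0,0,0],[0.013,-0.03,0,0,0],[0,0,0,0,0],[0,0,0,0,0]]'; python3 go.py 549.2 162.1 0.5;  python3 - <<'E'
from meas import *
p,d=capture("scene"); hsv=cv2.cvtColor(p,cv2.COLOR_BGR2HSV); C=cloud("scene",d)
s=bot.read_state(); P=np.array(s["position"])
m=(cv2.inRange(hsv,np.array((8,170,60)),np.array((18,255,255)))>0)&(np.hypot(C[...,0]-P[0],C[...,1]-P[1])<45)&(C[...,2]>30); Q=C[m]
print(len(Q),Q.min(0).round(1),Q.max(0).round(1),((Q.min(0)+Q.max(0))/2).round(1))
E
```

```text
t: 8.12
position: [547.0, 161.5, 51.4]
tcp_rot: [[0.976, 0.22, -0.001], [0.22, -0.976, -0.001], [-0.002, 0.001, -1.0]]
ft_force: [-0.7, -0.3, -1.4]
width: 50.2
grip_force: 26.3
t 8.12 pos [547.  161.5  51.4] w 50.2 grip 26.3 F [-0.7 -0.3 -1.4] tip 14.0 yawY -77.3 q [-0.06  0.55 -0.42  1.86  0.3   0.79 -1.99]
tool delta m [ 0.0023 -0.0001  0.0509] len 50.9
320 [519.6 130.7  63.6] [570.8 186.5  79.1] [545.2 158.6  71.3]
```

```bash
python3 -m inch '[[0.003,0,0.02,0,0],[0,0,0.02,0,0],[0,0,0.005,0,0],[0,0,0.003,0,0],[0,0,0,0,0],[0,0,0,0,0]]'; python3 go.py 549.5 162.4 0.5
```

```text
t: 8.93
position: [551.0, 163.3, 4.8]
tcp_rot: [[0.975, 0.22, 0.001], [0.22, -0.975, 0.0], [0.001, -0.0, -1.0]]
ft_force: [0.1, 0.0, 0.2]
width: 50.2
grip_force: 26.3
t 8.93 pos [551.  163.3   4.8] w 50.2 grip 26.3 F [0.1 0.  0.2] tip 14.0 yawY -77.3 q [-0.08  0.62 -0.39  1.88  0.34  0.71 -2.02]
tool delta m [-0.0016  0.0006  0.0043] len 4.6
```

```bash
python3 -m inch '[[-0.0015,0.0005,0.002,0,0],[0,0,0.002,0,0],[0,0,0.001,0,0],[0,0,0,0,0],[0,0,0,0,0]]'; python3 go.py 549.5 162.4 0; python3 -m inch '[[0,0,0,0,0.3],[0,0,0,0,0.35],[0,0,0,0,0.4],[0,0,0,0,0.4],[0,0,-0.01,0,0.4],[0,0,-0.03,0,0.4],[0,0,-0.06,0,0.4],[0,0,-0.06,0,0.5]]'
```

```text
t: 9.55
position: [549.2, 162.2, -0.2]
tcp_rot: [[0.975, 0.22, 0.0], [0.22, -0.975, -0.0], [-0.0, 0.0, -1.0]]
ft_force: [-2.8, -1.3, 6.6]
width: 50.2
grip_force: 26.8
t 9.55 pos [ 5.492e+02  1.622e+02 -2.000e-01] w 50.2 grip 26.8 F [-2.8 -1.3  6.6] tip 14.0 yawY -77.3 q [-0.09  0.63 -0.38  1.88  0.35  0.7  -2.02]
tool delta m [ 0.0003 -0.0001 -0.0002] len 0.4
t: 10.55
position: [548.9, 162.3, 161.4]
tcp_rot: [[0.975, 0.22, -0.0], [0.22, -0.975, 0.0], [-0.0, -0.0, -1.0]]
ft_force: [1.2, -0.1, -0.5]
width: 64.1
grip_force: 0.0
```

```bash
python3 -m inch '[[-0.025,0.041,0,0,0.9],[-0.025,0.041,0,0,0.9],[-0.025,0.041,0,0,0.9],[-0.025,0.041,0,0,0.9],[-0.025,0.041,0,0,0.9],[-0.025,0.041,0,0,0.9],[-0.025,0.041,0,0,0.9],[-0.025,0.041,0,0,0.9]]'
python3 - <<'E'
from meas import *
p,d=capture("top"); hsv=cv2.cvtColor(p,cv2.COLOR_BGR2HSV); cv2.imwrite("pics/t5.png",p)
m=cv2.inRange(hsv,np.array((8,180,100)),np.array((17,255,255))); mm=m*0; mm[180:245,175:240]=m[180:245,175:240]
cs,_=cv2.findContours(mm,cv2.RETR_EXTERNAL,cv2.CHAIN_APPROX_NONE)
for c in cs:
    if cv2.contourArea(c)>100:
        x,y,w,h=cv2.boundingRect(c); (u,v),ax,_=cv2.fitEllipse(c); print(on("top",u,v,26).round(1),on("top",x+w/2-.5,y+h/2-.5,24).round(1),ax,w,h)
C=cloud("top",d); print(loc(C,(549,162),36,19,32))
E
python3 go.py 426.5 -202.5 40
```

```text
t: 11.55
position: [425.8, -203.0, 160.2]
tcp_rot: [[0.975, 0.22, 0.001], [0.22, -0.975, -0.001], [0.001, 0.001, -1.0]]
ft_force: [0.8, -0.2, -0.1]
width: 81.1
grip_force: 0.0
[549.4 158.6  26. ] [550.2 159.1  24. ] (26.526580810546875, 26.778392791748047) 28 28
{'n': 383, 'mean': array([549.3, 158.9]), 'mid': array([549.8, 158.9]), 'ext': array([48.1, 48.5]), 'enc': (549.7, 159.2, 26.3), 'z95': np.float64(27.5)}
t 11.6 pos [ 423.  -209.6  159.9] w 81.4 grip 0.0 F [-2.8 -5.6  0.2] tip 14.0 yawY -77.7 q [ 0.64  0.24 -0.33  2.01  0.1   0.91 -1.1 ]
tool delta m [ 0.0051 -0.0065  0.1199] len 120.2
```

```bash
python3 -m inch '[[0.001,0.0,0.05,0,0.9],[0,0,0.05,0,0.9],[0,0,0.025,0,0.9],[0,0,0,0,0.9],[0,0,0,0,0.9]]'; python3 go.py 426.2 -202.6 -16
```

```text
t: 12.22
position: [428.2, -201.6, 35.5]
tcp_rot: [[0.975, 0.22, 0.002], [0.22, -0.975, -0.001], [0.001, 0.001, -1.0]]
ft_force: [-0.1, -0.6, -0.2]
width: 81.0
grip_force: 0.0
t 12.22 pos [ 428.2 -201.6   35.5] w 81.0 grip 0.0 F [-0.1 -0.6 -0.2] tip 14.0 yawY -77.3 q [ 0.58  0.43 -0.3   2.11  0.21  0.63 -1.21]
tool delta m [-0.0022  0.0005  0.0515] len 51.6
```

```bash
python3 -m inch '[[-0.002,0.0005,0.02,0,0.9],[0,0,0.015,0,0.9],[0,0,0,0,0.9],[0,0,0,0,0.9]]'; python3 tip.py; python3 go.py 426.2 -202.6 -16
```

```text
t: 12.72
position: [425.9, -202.5, -0.1]
tcp_rot: [[0.975, 0.22, 0.001], [0.22, -0.975, -0.0], [0.001, 0.0, -1.0]]
ft_force: [0.5, 0.3, -0.7]
width: 81.6
grip_force: 0.0
P [ 4.260e+02 -2.025e+02 -1.000e-01] F [-1.   0.2  0.2] w 81.2 g 0.0
-1 198 [25.7 25.9 28.  28.5 29.1 29.1]
1 178 [28.3 30.1 30.4 30.5 30.8 31.1]
t 12.78 pos [ 4.260e+02 -2.025e+02 -1.000e-01] w 81.2 grip 0.0 F [-1.   0.2  0.2] tip 14.0 yawY -77.3 q [ 0.56  0.49 -0.27  2.13  0.24  0.54 -1.24]
tool delta m [0.0002 0.0001 0.0159] len 15.9
```

```bash
python3 -m inch '[[0,0,0.008,0,0.9],[0,0,0.008,0,0.9],[0,0,0,0,0.9],[0,0,0,0,0.2],[0,0,0,0,0.2],[0,0,0,0,0.2],[0,0,0,0,0.2],[0,0,0,0,0.2]]' 50; python3 -m inch '[[0,0,0,0,0.2],[0,0,-0.01,0,0.2],[0,0,-0.03,0,0.2],[0,0,-0.05,0,0.2],[0,0,-0.02,0,0.2],[0,0,0,0,0.2]]'; python3 go.py 549.2 162.2 95
```

```text
t: 13.78
position: [425.4, -202.2, -16.3]
tcp_rot: [[0.975, 0.22, -0.0], [0.22, -0.975, -0.0], [-0.0, 0.0, -1.0]]
ft_force: [-0.9, 0.6, 4.6]
width: 58.0
grip_force: 52.8
t: 14.52
position: [426.4, -203.0, 95.1]
tcp_rot: [[0.976, 0.22, 0.003], [0.22, -0.976, -0.002], [0.003, 0.003, -1.0]]
ft_force: [0.5, -0.2, -2.1]
width: 58.5
grip_force: 54.6
t 14.53 pos [ 426.4 -203.    95.1] w 58.5 grip 54.6 F [ 0.5 -0.2 -2.1] tip 14.0 yawY -77.3 q [ 0.62  0.33 -0.33  2.07  0.15  0.76 -1.16]
tool delta m [ 2.000e-01 -3.294e-01 -2.000e-04] len 385.3
```

```bash
python3 -m inch '[[0.025,-0.041,0,0,0.2],[0.025,-0.041,0,0,0.2],[0.025,-0.041,0,0,0.2],[0.025,-0.041,0,0,0.2],[0.025,-0.041,0,0,0.2],[0.025,-0.041,0,0,0.2],[0.025,-0.041,0,0,0.2],[0.025,-0.042,0,0,0.2]]';  python3 -m inch '[[0,0,0.02,0,0.2],[0,0,0.02,0,0.2],[0,0,0.02,0,0.2],[0,0,0,0,0.2],[0,0,0,0,0.2]]'; python3 go.py 549.2 162.2 10.5
python3 - <<'E'
from meas import *
p,d=capture("scene"); C=cloud("scene",d); s=bot.read_state(); P=np.array(s["position"])
q=pix("scene",[550,160,40]); u,v=q.astype(int); print(u,v); cv2.imwrite("pics/s6.png",cv2.resize(p[v-60:v+60,u-80:u+80],None,fx=5,fy=5)); np.save("s6.npy",d)
E
```

```text
t: 15.52
position: [547.7, 163.5, 91.6]
tcp_rot: [[0.976, 0.22, -0.002], [0.22, -0.976, -0.001], [-0.002, 0.0, -1.0]]
ft_force: [0.7, -0.6, -1.0]
width: 58.4
grip_force: 54.6
t: 16.15
position: [548.0, 162.7, 33.1]
tcp_rot: [[0.975, 0.22, -0.001], [0.22, -0.975, 0.0], [-0.001, -0.0, -1.0]]
ft_force: [-0.5, 0.4, -1.2]
width: 58.1
grip_force: 54.6
t 16.15 pos [548.  162.7  33.1] w 58.1 grip 54.6 F [-0.5  0.4 -1.2] tip 14.0 yawY -77.3 q [-0.09  0.57 -0.38  1.87  0.3   0.75 -1.98]
tool delta m [0.0011 0.0007 0.0226] len 22.7
250 174
```

View pics/s6.png

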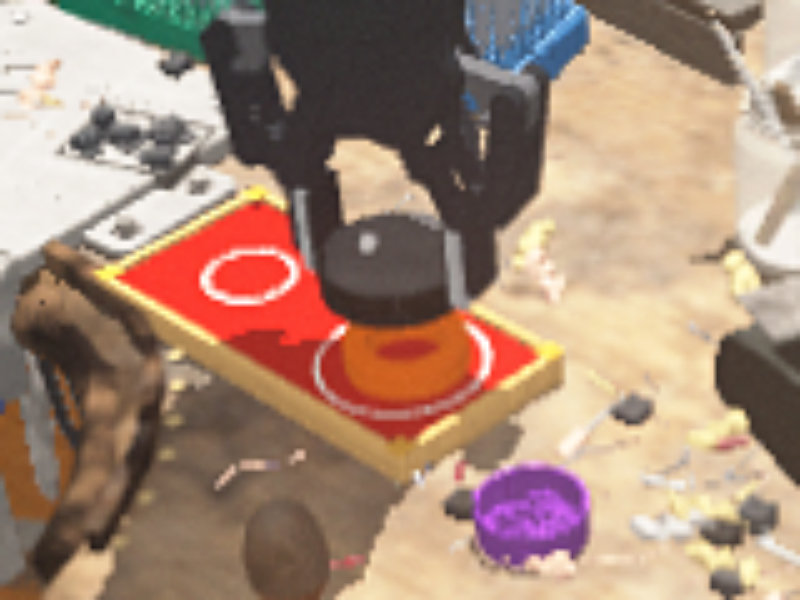

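The tin is held level over the ring at crop (405,360), i.e. scene (251,186), and the ring lies flat inside the white circle. Lowering now.

```bash
python3 -m inch '[[0.001,0.0005,0.01,0,0.2],[0,0,0.006,0,0.2],[0,0,0.003,0,0.2],[0,0,0.0015,0,0.2],[0,0,0.001,0,0.2],[0,0,0,0,0.2],[0,0,0,0,0.2]]'; python3 go.py 549.2 162.2 10.5
```

```text
t: 17.08
position: [549.3, 162.3, 11.9]
tcp_rot: [[0.975, 0.22, 0.0], [0.22, -0.975, 0.0], [0.0, 0.0, -1.0]]
ft_force: [-0.4, -0.5, -1.8]
width: 58.5
grip_force: 54.6
t 17.07 pos [549.3 162.3  11.9] w 58.5 grip 54.6 F [-0.4 -0.5 -1.8] tip 14.0 yawY -77.3 q [-0.1   0.6  -0.36  1.88  0.31  0.71 -1.99]
tool delta m [-0.0002  0.0001  0.0014] len 1.4
```

Next I'll release, lift, clear the view towards the pale handle and check.

```bash
python3 -m inch '[[0,0,0.001,0,0.2],[0,0,0.001,0,0.2],[0,0,0,0,0.2]]'; python3 -m inch '[[0,0,0,0,0.5],[0,0,0,0,0.6],[0,0,0,0,0.65],[0,0,0,0,0.65],[0,0,-0.01,0,0.65],[0,0,-0.03,0,0.65],[0,0,-0.06,0,0.65],[0,0,-0.06,0,0.4]]' 25;  python3 -m inch '[[-0.03,0.05,0,0,0.2],[-0.03,0.05,0,0,0.2],[-0.03,0.05,0,0,0.2],[-0.03,0.05,0,0,0.2],[-0.03,0.05,0,0,0.2],[-0.03,0.05,0,0,0.2],[-0.03,0.05,0,0,0.2],[-0.03,0.05,0,0,0.2]]';python3 - <<'E'
from meas import *
p,d=capture("top"); C=cloud("top",d); print(loc(C,(549,160),42,36,58))
s,ds=capture("scene"); C2=cloud("scene",ds); print(loc(C2,(549,160),42,36,58))
hsv=cv2.cvtColor(p,cv2.COLOR_BGR2HSV); m=cv2.inRange(hsv,np.array((0,0,0)),np.array((179,120,110))); mm=m*0; mm[175:240,170:250]=m[175:240,170:250]
cs,_=cv2.findContours(mm,cv2.RETR_EXTERNAL,cv2.CHAIN_APPROX_NONE); c=max(cs,key=cv2.contourArea); (u,v),ax,_=cv2.fitEllipse(c); print(u,v,ax,on("top",u,v,42).round(1))
cv2.imwrite("pics/s7.png",cv2.resize(s[114:234,170:330],None,fx=4,fy=4))
E
python3 go.py 427 -314.7 60
```

```text
t: 17.45
position: [549.3, 162.3, 9.9]
tcp_rot: [[0.976, 0.22, 0.0], [0.22, -0.976, -0.0], [0.0, 0.0, -1.0]]
ft_force: [-1.5, -0.5, 0.4]
width: 58.2
grip_force: 54.7
t: 18.45
position: [548.9, 162.3, 172.0]
tcp_rot: [[0.975, 0.22, -0.0], [0.22, -0.975, 0.0], [-0.0, -0.0, -1.0]]
ft_force: [1.0, 0.6, -0.1]
width: 59.8
grip_force: 0.0
t: 19.45
position: [402.5, -282.4, 170.8]
tcp_rot: [[0.975, 0.22, 0.001], [0.22, -0.975, -0.001], [0.001, 0.001, -1.0]]
ft_force: [0.4, 1.0, -0.0]
width: 51.1
grip_force: 0.0
{'n': 818, 'mean': array([549.7, 158.8]), 'mid': array([550.4, 159.6]), 'ext': array([55.1, 55.3]), 'enc': (551.4, 160.0, 31.6), 'z95': np.float64(47.5)}
{'n': 487, 'mean': array([544.6, 155.1]), 'mid': array([547. , 158.4]), 'ext': array([53.5, 55.7]), 'enc': (548.9, 159.9, 31.9), 'z95': np.float64(46.8)}
205.3086700439453 205.68310546875 (27.9244384765625, 28.625818252563477) [549.7 158.8  42. ]
t 19.55 pos [ 400.1 -287.1  170.4] w 51.4 grip 0.0 F [-0.   0.7 -0.1] tip 14.0 yawY -77.8 q [ 0.72  0.25 -0.23  1.95  0.07  0.95 -0.91]
tool delta m [0.0206 0.0324 0.1105] len 117.0
```

View pics/s7.png

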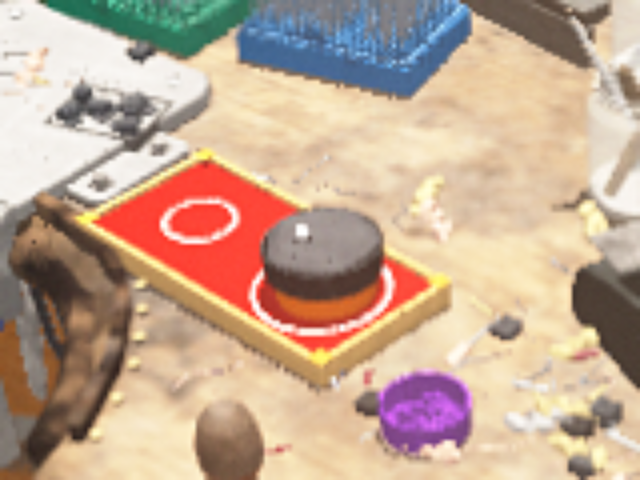

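The tin sits level on the ring, scene crop (322,265). Its centre is (549.7,159) and the ring's is (549.6,158.9). Next is the pale handle.

```bash
python3 -m inch '[[0.02,0.03,0.03,0,0.2],[0,0,0.05,0,0.2],[0,0,0.03,0,0.2],[0,0,0,0,0.2],[0,0,0,0,0.2]]'; python3 tip.py; python3 go.py 427 -314.7 -7
```

```text
t: 20.18
position: [430.2, -305.7, 61.3]
tcp_rot: [[0.975, 0.22, 0.002], [0.22, -0.975, -0.001], [0.001, 0.001, -1.0]]
ft_force: [-0.3, 0.2, 0.4]
width: 51.1
grip_force: 0.0
P [ 430.4 -305.9   61.6] F [ 0.5  0.2 -0.1] w 51.5 g 0.0
-1 296 [81.1 81.7 82.1 82.8 83.  83.4]
1 280 [81.3 83.4 84.2 84.3 84.5 84.7]
t 20.23 pos [ 430.4 -305.9   61.6] w 51.5 grip 0.0 F [ 0.5  0.2 -0.1] tip 14.0 yawY -77.3 q [ 0.69  0.45 -0.21  1.97  0.13  0.73 -0.95]
tool delta m [-0.0054  0.0077  0.0686] len 69.2
```

```bash
python3 -m inch '[[-0.005,0.0075,0.02,0,0.2],[0,0,0.02,0,0.2],[0,0,0.014,0,0.2],[0,0,0.01,0,0.2],[0,0,0.004,0,0.2],[0,0,0,0,0.2],[0,0,0,0,0.2]]'; python3 go.py 427 -314.7 -7;  python3 -m inch '[[0,0,0,0,-0.2],[0,0,0,0,-0.6],[0,0,0,0,-0.6],[0,0,0,0,-0.6],[0,0,0,0,-0.6],[0,0,0,0,-0.6]]' 25
```

```text
t: 21.1
position: [426.3, -314.2, -7.8]
tcp_rot: [[0.975, 0.22, 0.001], [0.22, -0.975, -0.0], [0.0, 0.001, -1.0]]
ft_force: [-0.0, -0.1, 0.2]
width: 51.4
grip_force: 0.0
t 21.1 pos [ 426.3 -314.2   -7.8] w 51.4 grip 0.0 F [-0.  -0.1  0.2] tip 14.0 yawY -77.3 q [ 0.68  0.56 -0.18  2.    0.17  0.59 -0.96]
tool delta m [ 0.0005  0.0007 -0.0008] len 1.2
t: 21.85
position: [426.3, -314.1, -7.9]
tcp_rot: [[0.975, 0.22, 0.0], [0.22, -0.975, -0.0], [0.0, 0.0, -1.0]]
ft_force: [0.6, 0.4, 5.7]
width: 23.3
grip_force: 24.5
```

```bash
python3 -m inch '[[0,0,-0.01,0,-0.6],[0,0,-0.03,0,-0.6],[0,0,-0.04,0,-0.6],[0,0,-0.04,0,-0.6],[0,0,0,0,-0.6]]'; python3 go.py 556 260 110
python3 - <<'E'
from meas import *
p,d=capture("scene"); s=bot.read_state(); P=np.array(s["position"])
q=pix("scene",P+[0,0,20]); u,v=q.astype(int); print(u,v); cv2.imwrite("pics/s8.png",cv2.resize(p[max(v-60,0):v+60,u-60:u+60],None,fx=4,fy=4))
E
```

```text
t: 22.48
position: [427.7, -315.1, 115.2]
tcp_rot: [[0.976, 0.22, 0.005], [0.22, -0.976, -0.003], [0.004, 0.004, -1.0]]
ft_force: [-0.5, 0.2, -0.9]
width: 22.9
grip_force: 24.6
t 22.48 pos [ 427.7 -315.1  115.2] w 22.9 grip 24.6 F [-0.5  0.2 -0.9] tip 14.0 yawY -77.3 q [ 0.72  0.38 -0.22  1.93  0.11  0.85 -0.91]
tool delta m [ 0.2515 -0.5329  0.0039] len 589.3
449 286
```

View pics/s8.png

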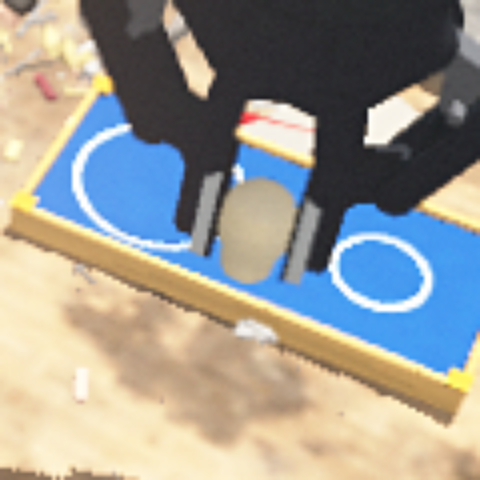

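```bash
python3 -m inch '[[0.02,-0.044,0,0,-0.6],[0.021,-0.044,0,0,-0.6],[0.021,-0.045,0,0,-0.6],[0.021,-0.045,0,0,-0.6],[0.021,-0.045,0,0,-0.6],[0.021,-0.045,0,0,-0.6],[0.021,-0.045,0,0,-0.6],[0.021,-0.045,0,0,-0.6]]';  python3 -m inch '[[0.021,-0.044,0,0,-0.6],[0.021,-0.044,0,0,-0.6],[0.021,-0.044,0,0,-0.6],[0.021,-0.044,0,0,-0.6],[0,0,0.02,0,-0.6],[0,0,0.02,0,-0.6],[0,0,0,0,-0.6],[0,0,0,0,-0.6]]'; python3 go.py 556 260 5
```

```text
t: 23.52
position: [509.4, 73.3, 110.6]
tcp_rot: [[0.976, 0.22, -0.002], [0.22, -0.976, -0.0], [-0.002, -0.0, -1.0]]
ft_force: [1.1, 0.6, 0.7]
width: 23.0
grip_force: 24.6
t: 24.52
position: [553.5, 261.4, 71.8]
tcp_rot: [[0.976, 0.219, -0.0], [0.219, -0.976, -0.0], [-0.0, 0.0, -1.0]]
ft_force: [0.3, -0.5, -0.7]
width: 23.2
grip_force: 24.7
t 24.52 pos [553.5 261.4  71.8] w 23.2 grip 24.7 F [ 0.3 -0.5 -0.7] tip 14.0 yawY -77.4 q [-0.26  0.57 -0.36  1.75  0.25  0.87 -2.08]
tool delta m [0.0021 0.0018 0.0668] len 66.8
```

```bash
python3 -m inch '[[0.002,0.002,0.02,0,-0.6],[0,0,0.02,0,-0.6],[0,0,0.015,0,-0.6],[0,0,0.005,0,-0.6],[0,0,0,0,-0.6],[0,0,0,0,-0.6]]'; python3 go.py 556 260 4.5
```

```text
t: 25.28
position: [556.1, 261.0, 12.3]
tcp_rot: [[0.975, 0.22, 0.001], [0.22, -0.975, 0.0], [0.001, -0.0, -1.0]]
ft_force: [0.5, 0.0, -0.5]
width: 22.7
grip_force: 24.7
t 25.27 pos [556.1 261.   12.3] w 22.7 grip 24.7 F [ 0.5  0.  -0.5] tip 14.0 yawY -77.3 q [-0.28  0.65 -0.33  1.77  0.29  0.76 -2.11]
tool delta m [-0.0003  0.0009  0.0078] len 7.9
```

```bash
python3 -m inch '[[0,0.001,0.004,0,-0.6],[0,0,0.002,0,-0.6],[0,0,0.0015,0,-0.6],[0,0,0,0,-0.6],[0,0,0,0,-0.6]]'; python3 go.py 556 260 4.5
```

```text
t: 25.9
position: [556.0, 259.6, 4.3]
tcp_rot: [[0.976, 0.22, 0.0], [0.22, -0.976, -0.0], [0.0, 0.0, -1.0]]
ft_force: [0.7, 0.2, -0.1]
width: 22.8
grip_force: 24.7
t 25.9 pos [556.  259.6   4.3] w 22.8 grip 24.7 F [ 0.7  0.2 -0.1] tip 14.0 yawY -77.3 q [-0.28  0.66 -0.33  1.78  0.3   0.75 -2.11]
tool delta m [ 0.0001 -0.0003 -0.0002] len 0.4
```

```bash
python3 -m inch '[[0,0,0.001,0,-0.6],[0,0,0,0,-0.6],[0,0,0,0,-0.6]]'; python3 -m inch '[[0,0,0,0,-0.4],[0,0,0,0,-0.2],[0,0,0,0,0.0],[0,0,0,0,0.1],[0,0,-0.01,0,0.1],[0,0,-0.03,0,0.1],[0,0,-0.06,0,0.2],[0,0,-0.05,0,0.3]]'; python3 go.py 432 -105.6 100
```

```text
t: 26.28
position: [556.3, 259.7, 4.1]
tcp_rot: [[0.976, 0.22, 0.001], [0.22, -0.976, 0.0], [0.001, 0.0, -1.0]]
ft_force: [-1.2, -2.8, 6.3]
width: 23.0
grip_force: 25.2
t: 27.28
position: [556.1, 260.0, 156.1]
tcp_rot: [[0.975, 0.22, 0.001], [0.22, -0.975, 0.001], [0.001, -0.001, -1.0]]
ft_force: [0.2, 0.9, -0.8]
width: 55.5
grip_force: 0.0
t 27.27 pos [556.1 260.  156.1] w 55.5 grip 0.0 F [ 0.2  0.9 -0.8] tip 14.0 yawY -77.3 q [-0.23  0.48 -0.39  1.67  0.21  1.03 -2.04]
tool delta m [-0.2016  0.3293  0.0557] len 390.1
```

Next I'll travel to the screw tin and check the red tray.

```bash
python3 -m inch '[[-0.025,0.041,0,0,0.5],[-0.025,0.041,0,0,0.5],[-0.025,0.041,0,0,0.5],[-0.025,0.041,0,0,0.5],[-0.025,0.041,0,0,0.5],[-0.025,0.041,0,0,0.5],[-0.025,0.041,0,0,0.5],[-0.025,0.042,0,0,0.5]]';  python3 - <<'E'
from meas import *
p,d=capture("top"); C=cloud("top",d); print(loc(C,(556,257),28,26,52)); s,ds=capture("scene"); C=cloud("scene",ds); print(loc(C,(556,257),28,26,52)); 
cv2.imwrite("pics/s9.png",np.hstack([cv2.resize(s[114:214,170:300],None,fx=3,fy=4),cv2.resize(p[170:250,130:250],None,fx=3,fy=5)]))
E
python3 go.py 432 -105.6 40
```

```text
t: 28.28
position: [432.9, -106.6, 154.2]
tcp_rot: [[0.975, 0.22, 0.001], [0.22, -0.975, -0.0], [0.001, 0.001, -1.0]]
ft_force: [0.4, -0.8, 0.1]
width: 64.1
grip_force: 0.0
{'n': 152, 'mean': array([556.5, 255.2]), 'mid': array([558. , 256.5]), 'ext': array([23.3, 21.8]), 'enc': (557.7, 257.7, 13.2), 'z95': np.float64(46.5)}
{'n': 125, 'mean': array([552.3, 253.6]), 'mid': array([554.5, 255.9]), 'ext': array([20.5, 20.2]), 'enc': (555.0, 257.6, 12.9), 'z95': np.float64(45.7)}
t 28.38 pos [ 431.4 -110.2  153.9] w 64.1 grip 0.0 F [-0.1  0.2  0.2] tip 14.0 yawY -77.7 q [ 0.39  0.2  -0.28  2.07  0.07  0.88 -1.29]
tool delta m [ 0.0016 -0.0047  0.1139] len 114.0
```

View pics/s9.png

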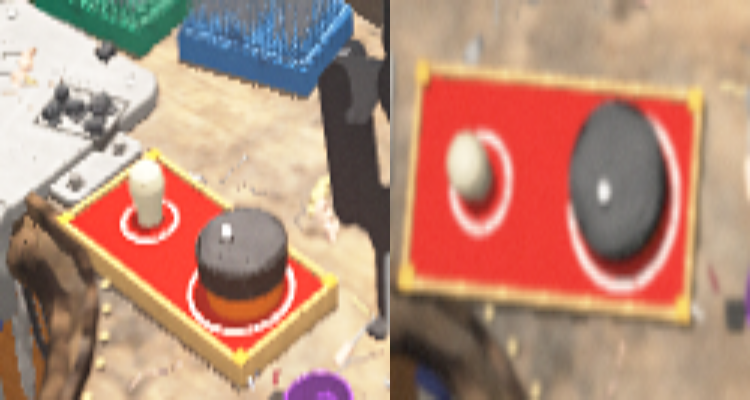

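The pale handle stands upright on the small circle at (556.5,257), at crop left (147,195). Red kit done. Now the screw tin.

```bash
python3 -m inch '[[0,0.0,0.05,0,0.5],[0,0,0.05,0,0.5],[0,0,0.03,0,0.5],[0,0,0,0,0.5],[0,0,0,0,0.5]]'; python3 go.py 432 -105.5 -14
```

```text
t: 29.0
position: [434.2, -105.0, 24.5]
tcp_rot: [[0.975, 0.22, 0.001], [0.22, -0.975, -0.0], [0.001, 0.0, -1.0]]
ft_force: [1.0, -0.3, 0.7]
width: 64.2
grip_force: 0.0
t 29.0 pos [ 434.2 -105.    24.5] w 64.2 grip 0.0 F [ 1.  -0.3  0.7] tip 14.0 yawY -77.3 q [ 0.33  0.41 -0.25  2.18  0.18  0.57 -1.4 ]
tool delta m [-0.0024 -0.      0.0385] len 38.6
```

```bash
python3 -m inch '[[-0.0025,0,0.014,0,0.5],[0,0,0.012,0,0.5],[0,0,0.008,0,0.5],[0,0,0.004,0,0.5],[0,0,0,0,0.5],[0,0,0,0,0.5]]'; python3 -m inch '[[0,0,0,0,0],[0,0,0,0,-0.3],[0,0,0,0,-0.3],[0,0,0,0,-0.3],[0,0,0,0,-0.3],[0,0,0,0,-0.3]]' 35;  python3 -m inch '[[0,0,-0.01,0,-0.3],[0,0,-0.03,0,-0.3],[0,0,-0.04,0,-0.3],[0,0,-0.03,0,-0.3],[0,0,0,0,-0.3],[0,0,0,0,-0.3]]'; python3 go.py 550.1 -239.6 95
```

```text
t: 29.75
position: [431.0, -105.8, -14.6]
tcp_rot: [[0.976, 0.22, 0.0], [0.22, -0.976, -0.0], [0.0, 0.0, -1.0]]
ft_force: [0.6, 0.5, 0.4]
width: 64.2
grip_force: 0.0
t: 30.5
position: [431.0, -105.9, -14.1]
tcp_rot: [[0.976, 0.22, 0.001], [0.22, -0.976, -0.0], [0.001, 0.0, -1.0]]
ft_force: [-1.3, 0.1, 7.4]
width: 40.3
grip_force: 34.7
t: 31.25
position: [430.4, -105.9, 95.1]
tcp_rot: [[0.976, 0.22, -0.0], [0.22, -0.976, -0.0], [-0.0, 0.0, -1.0]]
ft_force: [-0.6, 0.2, 0.0]
width: 40.2
grip_force: 35.8
t 31.25 pos [ 430.4 -105.9   95.1] w 40.2 grip 35.8 F [-0.6  0.2  0. ] tip 14.0 yawY -77.3 q [ 0.38  0.28 -0.29  2.13  0.12  0.74 -1.33]
tool delta m [8.740e-02 1.567e-01 1.000e-04] len 179.4
```

```bash
python3 -m inch '[[0.0145,0.026,0,0,-0.3],[0.0145,0.026,0,0,-0.3],[0.0145,0.026,0,0,-0.3],[0.0145,0.026,0,0,-0.3],[0.0145,0.026,0,0,-0.3],[0.0145,0.026,0.02,0,-0.3],[0,0,0.025,0,-0.3],[0,0,0,0,-0.3]]'; python3 -m inch '[[0,0,0,0,-0.3],[0,0,0,0,-0.3]]'
python3 - <<'E'
from meas import *
p,d=capture("scene"); C=cloud("scene",d); s=bot.read_state(); P=np.array(s["position"]); R=np.array(s["tcp_rot"]); L=(C-P)@R
print(P.round(1))
# tin body: points between fingers and below tips
m=(np.hypot(L[...,0],L[...,1])<32)&(C[...,2]>P[2]+12)&(C[...,2]<P[2]+34); Q=L[m]; print(len(Q),Q.min(0).round(1),Q.max(0).round(1))
m=(np.hypot(L[...,0],L[...,1])<32)&(C[...,2]>P[2]+12)&(C[...,2]<P[2]+18); Q=L[m]; print(len(Q),Q.min(0).round(1),Q.max(0).round(1))
q=pix("scene",P+[0,0,20]); u,v=q.astype(int); print(u,v); cv2.imwrite("pics/s10.png",cv2.resize(p[v-60:v+60,u-80:u+80],None,fx=5,fy=5))
E
python3 go.py 550.1 -238 -1.5
```

```text
t: 32.25
position: [547.5, -237.9, 46.8]
tcp_rot: [[0.975, 0.22, -0.006], [0.22, -0.975, 0.003], [-0.006, -0.004, -1.0]]
ft_force: [-0.3, -0.0, -0.0]
width: 40.4
grip_force: 35.8
t: 32.5
position: [550.4, -238.7, 51.2]
tcp_rot: [[0.975, 0.22, 0.001], [0.22, -0.975, -0.0], [0.001, 0.001, -1.0]]
ft_force: [-0.6, -0.3, 0.2]
width: 40.5
grip_force: 35.8
[ 550.5 -238.8   51.3]
674 [-22.7 -31.2 -34. ] [ 23.3  30.7 -13.7]
84 [-21.1 -19.6 -18. ] [ 23.   20.9 -13.7]
434 245
t 32.55 pos [ 550.5 -238.8   51.3] w 40.8 grip 35.8 F [-0.5  0.2 -0.6] tip 14.0 yawY -77.3 q [ 0.49  0.56 -0.21  1.8   0.16  0.79 -1.16]
tool delta m [-0.0003 -0.0009  0.0528] len 52.8
```

View pics/s10.png

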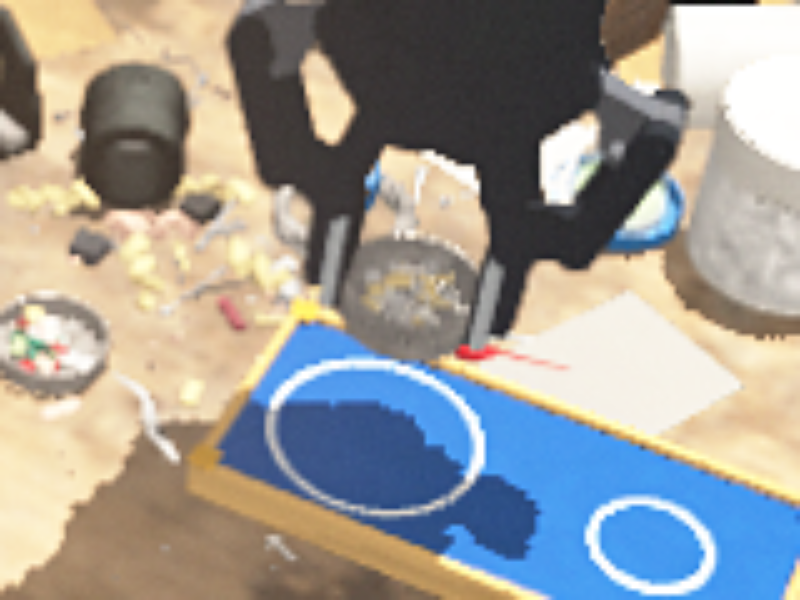

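The tin with brass bits is held level over the blue large circle, crop (375,437), i.e. scene (429,272). Its centre agrees with the TCP, so I'll lower it.

```bash
python3 -m inch '[[0,-0.0005,0.02,0,-0.3],[0,0,0.015,0,-0.3],[0,0,0.008,0,-0.3],[0,0,0.005,0,-0.3],[0,0,0.002,0,-0.3],[0,0,0,0,-0.3],[0,0,0,0,-0.3]]'; python3 go.py 550.1 -238.6 -2.2
```

```text
t: 33.42
position: [550.2, -238.5, 0.7]
tcp_rot: [[0.976, 0.22, 0.001], [0.22, -0.976, -0.0], [0.001, 0.0, -1.0]]
ft_force: [1.0, -0.2, 0.2]
width: 40.4
grip_force: 35.8
t 33.42 pos [ 550.2 -238.5    0.7] w 40.4 grip 35.8 F [ 1.  -0.2  0.2] tip 14.0 yawY -77.3 q [ 0.47  0.63 -0.2   1.82  0.18  0.7  -1.18]
tool delta m [-0.0001  0.0001  0.0029] len 2.9
```

```bash
python3 -m inch '[[0,0,0.0015,0,-0.3],[0,0,0.0015,0,-0.3],[0,0,0,0,-0.3],[0,0,0,0,-0.3]]'; python3 -m inch '[[0,0,0,0,0.1],[0,0,0,0,0.2],[0,0,0,0,0.3],[0,0,0,0,0.35],[0,0,-0.01,0,0.35],[0,0,-0.03,0,0.35],[0,0,-0.06,0,0.3],[0,0,-0.05,0,0.3]]'; python3 go.py 433 -1.5 148
```

```text
t: 33.92
position: [550.0, -238.5, -2.0]
tcp_rot: [[0.976, 0.22, 0.0], [0.22, -0.976, -0.0], [0.0, 0.0, -1.0]]
ft_force: [-1.7, 0.4, 5.9]
width: 40.6
grip_force: 36.6
t: 34.92
position: [550.1, -238.4, 150.1]
tcp_rot: [[0.975, 0.22, 0.001], [0.22, -0.975, -0.0], [0.001, 0.001, -1.0]]
ft_force: [0.7, -0.4, -0.3]
width: 55.7
grip_force: 0.0
t 34.92 pos [ 550.1 -238.4  150.1] w 55.7 grip 0.0 F [ 0.7 -0.4 -0.3] tip 14.0 yawY -77.3 q [ 0.5   0.44 -0.24  1.72  0.12  0.99 -1.13]
tool delta m [-0.0621 -0.2568  0.0018] len 264.3
```

```bash
python3 -m inch '[[-0.0104,-0.0428,0,0,0.25],[-0.0104,-0.0428,0,0,0.25],[-0.0104,-0.0428,0,0,0.25],[-0.0104,-0.0428,0,0,0.25],[-0.0104,-0.0428,0,0,0.25],[-0.0104,-0.0428,0,0,0.25],[0,0,0.04,0,0.25],[0,0,0.04,0,0.25]]'; python3 -m inch '[[0,0,0,0,0.25],[0,0,0,0,0.25]]'
python3 - <<'E'
from meas import *
p,d=capture("top"); C=cloud("top",d); print(loc(C,(550,-239),34,19,36)); s,ds=capture("scene"); C=cloud("scene",ds); print(loc(C,(550,-239),34,19,36))
E
python3 go.py 433 -1.5 -7
```

```text
t: 35.92
position: [433.4, -1.1, 67.7]
tcp_rot: [[0.975, 0.221, 0.003], [0.221, -0.975, -0.0], [0.003, 0.001, -1.0]]
ft_force: [1.0, -1.2, 0.4]
width: 53.0
grip_force: 0.0
t: 36.17
position: [433.3, -1.5, 68.6]
tcp_rot: [[0.976, 0.22, 0.001], [0.22, -0.976, -0.0], [0.001, 0.0, -1.0]]
ft_force: [0.7, 0.1, -0.7]
width: 52.9
grip_force: 0.0
{'n': 236, 'mean': array([ 551.7, -240.2]), 'mid': array([ 551.5, -240.2]), 'ext': array([42.1, 41.6]), 'enc': (551.9, -240.6, 22.6), 'z95': np.float64(29.1)}
{'n': 417, 'mean': array([ 550. , -239.3]), 'mid': array([ 550.1, -239.9]), 'ext': array([43.5, 42.3]), 'enc': (550.6, -239.4, 23.9), 'z95': np.float64(29.4)}
t 36.27 pos [433.8  -1.6  68.9] w 53.5 grip 0.0 F [ 0.2  0.3 -0.1] tip 14.0 yawY -77.3 q [ 0.19  0.32 -0.35  2.18  0.17  0.67 -1.63]
tool delta m [-0.0009 -0.0004  0.0759] len 75.9
```

```bash
python3 -m inch '[[-0.001,0,0.03,0,0.25],[0,0,0.02,0,0.25],[0,0,0.016,0,0.25],[0,0,0.007,0,0.25],[0,0,0.003,0,0.25],[0,0,0,0,0.25],[0,0,0,0,0.25]]'; python3 -m inch '[[0,0,0,0,-0.2],[0,0,0,0,-0.6],[0,0,0,0,-0.6],[0,0,0,0,-0.6],[0,0,0,0,-0.6],[0,0,0,0,-0.6]]' 25; python3 -m inch '[[0,0,-0.01,0,-0.6],[0,0,-0.03,0,-0.6],[0,0,-0.04,0,-0.6],[0,0,-0.04,0,-0.6],[0,0,0,0,-0.6],[0,0,0,0,-0.6]]'; python3 go.py 559.7 -333.8 112
python3 - <<'E'
from meas import *
p,d=capture("scene"); s=bot.read_state(); P=np.array(s["position"])
q=pix("scene",P+[0,0,20]); u,v=q.astype(int); print(u,v); cv2.imwrite("pics/s11.png",cv2.resize(p[max(v-60,0):v+60,u-60:u+60],None,fx=4,fy=4))
E
```

```text
t: 37.15
position: [432.0, -1.8, -8.2]
tcp_rot: [[0.976, 0.22, 0.001], [0.22, -0.976, -0.0], [0.001, 0.0, -1.0]]
ft_force: [-0.1, 0.1, 0.6]
width: 53.3
grip_force: 0.0
t: 37.9
position: [431.9, -1.9, -8.4]
tcp_rot: [[0.976, 0.22, 0.001], [0.22, -0.976, -0.0], [0.001, 0.0, -1.0]]
ft_force: [-1.4, -0.7, 5.8]
width: 26.7
grip_force: 24.4
t: 38.65
position: [431.2, -2.0, 111.2]
tcp_rot: [[0.976, 0.22, -0.0], [0.22, -0.976, -0.0], [-0.0, 0.0, -1.0]]
ft_force: [0.3, -0.6, -1.1]
width: 26.5
grip_force: 24.7
t 38.65 pos [431.2  -2.  111.2] w 26.5 grip 24.7 F [ 0.3 -0.6 -1.1] tip 14.0 yawY -77.3 q [ 0.22  0.25 -0.38  2.14  0.13  0.78 -1.59]
tool delta m [ 0.0524  0.3519 -0.0008] len 355.8
268 197
```

View pics/s11.png

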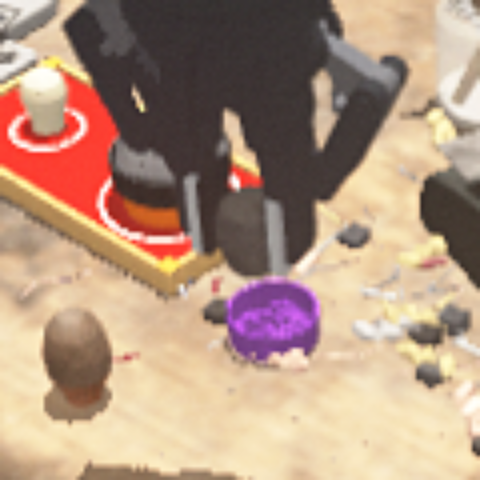

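The black handle is held upright between the pads at crop (245,230), and the brown handle and the purple tin haven't moved.

```bash
python3 -m inch '[[0.0065,0.044,0,0,-0.6],[0.0065,0.044,0,0,-0.6],[0.0065,0.044,0,0,-0.6],[0.0065,0.044,0,0,-0.6],[0.0065,0.044,0,0,-0.6],[0.0065,0.044,0,0,-0.6],[0.0065,0.044,0,0,-0.6],[0.0065,0.044,0,0,-0.6]]'; python3 -m inch '[[0,0,0.03,0,-0.6],[0,0,0.03,0,-0.6],[0,0,0,0,-0.6],[0,0,0,0,-0.6],[0,0,0,0,-0.6]]'; python3 go.py 559.3 -333.2 3.5
```

```text
t: 39.7
position: [559.3, -334.4, 109.2]
tcp_rot: [[0.975, 0.22, -0.003], [0.22, -0.975, 0.002], [-0.002, -0.002, -1.0]]
ft_force: [1.1, 0.5, -0.9]
width: 26.8
grip_force: 24.8
t: 40.33
position: [560.5, -334.0, 52.5]
tcp_rot: [[0.975, 0.22, 0.002], [0.22, -0.975, -0.001], [0.001, 0.001, -1.0]]
ft_force: [0.6, 0.2, -0.1]
width: 26.8
grip_force: 24.8
t 40.33 pos [ 560.5 -334.    52.5] w 26.8 grip 24.8 F [ 0.6  0.2 -0.1] tip 14.0 yawY -77.3 q [ 0.61  0.63 -0.21  1.66  0.17  0.86 -1.02]
tool delta m [-0.0011 -0.0011  0.049 ] len 49.1
```

```bash
python3 -m inch '[[-0.001,-0.001,0.02,0,-0.6],[0,0,0.015,0,-0.6],[0,0,0.007,0,-0.6],[0,0,0.003,0,-0.6],[0,0,0,0,-0.6],[0,0,0,0,-0.6]]'; python3 go.py 559.3 -333.2 3.5
```

```text
t: 41.08
position: [558.9, -333.2, 6.7]
tcp_rot: [[0.976, 0.22, 0.001], [0.22, -0.976, -0.0], [0.001, 0.001, -1.0]]
ft_force: [-0.0, 0.3, -0.2]
width: 26.4
grip_force: 24.8
t 41.08 pos [ 558.9 -333.2    6.7] w 26.4 grip 24.8 F [-0.   0.3 -0.2] tip 14.0 yawY -77.3 q [ 0.6   0.69 -0.2   1.69  0.18  0.78 -1.03]
tool delta m [0.0004 0.0001 0.0032] len 3.3
```

```bash
python3 -m inch '[[0,0,0.002,0,-0.6],[0,0,0.0015,0,-0.6],[0,0,0,0,-0.6],[0,0,0,0,-0.6]]'; python3 -m inch '[[0,0,0,0,-0.3],[0,0,0,0,-0.1],[0,0,0,0,0.1],[0,0,0,0,0.15],[0,0,-0.01,0,0.15],[0,0,-0.03,0,0.15],[0,0,-0.06,0,0.2],[0,0,-0.06,0,0.3]]'; python3 -m inch '[[-0.04,0.02,-0.02,0,0.3],[-0.05,0.01,0,0,0.3],[-0.05,0,0,0,0.3],[-0.05,0,0,0,0.3],[0,0,0,0,0.3],[0,0,0,0,0.3]]';  python3 - <<'E'
from meas import *
p,d=capture("top"); C=cloud("top",d); print(loc(C,(559.8,-334),28,26,52)); s,ds=capture("scene"); C=cloud("scene",ds); print(loc(C,(559.8,-334),28,26,52)); cv2.imwrite("pics/end.png",np.hstack([cv2.resize(s[100:350,160:530],(460,340)),cv2.resize(p[150:300,130:500],(340,340))]))
E
```

```text
t: 41.58
position: [558.9, -333.1, 3.7]
tcp_rot: [[0.976, 0.22, 0.001], [0.22, -0.976, -0.001], [0.001, 0.001, -1.0]]
ft_force: [-1.6, 1.0, 4.9]
width: 26.8
grip_force: 25.2
t: 42.58
position: [558.3, -332.8, 165.0]
tcp_rot: [[0.975, 0.22, -0.0], [0.22, -0.975, 0.0], [-0.0, -0.0, -1.0]]
ft_force: [0.5, -1.1, 0.7]
width: 55.9
grip_force: 0.0
t: 43.32
position: [380.5, -404.0, 183.7]
tcp_rot: [[0.975, 0.22, 0.001], [0.22, -0.975, -0.001], [0.001, 0.001, -1.0]]
ft_force: [0.7, 0.1, -0.1]
width: 55.4
grip_force: 0.0
{'n': 206, 'mean': array([ 560.2, -331.6]), 'mid': array([ 561.1, -332.6]), 'ext': array([25.6, 25.6]), 'enc': (561.5, -333.6, 14.8), 'z95': np.float64(47.0)}
{'n': 71, 'mean': array([ 553.5, -325.4]), 'mid': array([ 556., -325.]), 'ext': array([19.2,  9.6]), 'enc': (556.2, -327.1, 10.9), 'z95': np.float64(44.8)}
```

View pics/end.png

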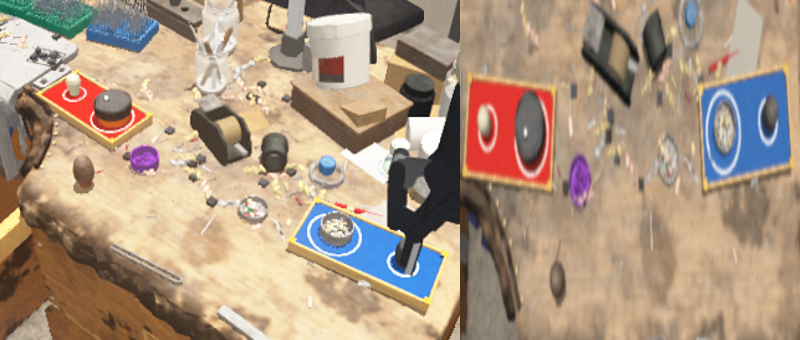

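All five pieces are in place. The black handle stands at about (561,-333) on its circle, the screw tin is in its circle, and the brown handle, scrap tin and purple tin are untouched. The gripper is clear, so I'm handing in.

```bash
python3 -c "
from station import bot
print(bot.sign_off())"
```

```text
the job is handed in; nothing more can be done
None
```

I made up both kits as asked, ring before pitch tin, and handed the job in at about 43 s; each piece measured within about 3 mm of its mark, and I left the brown handle, the scrap tin and the purple look-alike alone.

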